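Load two sample vials and show the carrier to the inspection camera

ROBOT

A 7-joint arm with a two-finger parallel gripper is mounted at the origin on the work surface. World frame = base frame: x ahead of the robot, y to its left, z up, the work surface at z = 0. Lengths are in m, angles in degrees, forces in N, time in s.
With the tool pointing down it reaches from about 0.425 to 0.875 m from the base axis. Payload 4.7 kg.
Tool frame: the origin (TCP) lies at the very end of the fingers, on their centre line; the grasp point (between the pads) lies 19 mm behind it (env.grip_point_offset is the distance from the TCP to the grasp point, in m); z points along the fingers, y is the line along which they close (so a half turn about z gives the same grasp; the last joint's range is limited). The gripper opens to 87 mm and grips with 3 to 60 N. Pads are 19 mm wide; open, the fingers measure 117 mm over their backs; the gripper's body (75 mm by 190 mm) begins 51 mm behind the grasp point.
Start: joints at [-65.426, 18.392, -4.016, 83.108, 1.295, 78.541, -3.26], TCP at [0.262, 0.595, 0.223] pointing down, gripper open.
Joint ranges: [-163.93, 163.93], [-17.29, 119.83], [-79.2, 71.16], [3.27, 140.29], [-89.18, 269.18], [5.43, 117.66], [-154.24, 154.24]. Speed limits (degrees/s): [147.25, 147.25, 180, 180, 180, 180, 180].

INTERFACE

Orientations are given as [roll, pitch, yaw] about the fixed x, y, z axes, in that order (R = Rz(yaw) Ry(pitch) Rx(roll)).
In Python, from cell import env gives the robot as it stands.
- The arm moves only by the tool jog_arm, never from a script. Its argument "motion" is a list of rows, each an object of numbers: "x", "y", "z": the shift along the tool's x, y, z in cm; "ax", "ay", "az": the turn, a rotation vector about the tool's x, y, z in degrees. In form: [{"x": .., "y": .., "z": .., "ax": .., "ay": .., "az": ..}, ...]. A call has exactly 5 rows; each row shifts and turns the commanded pose from where the row before left it, along the tool's axes as they then stand; what a row does not reach is not made up. A row lasts 1/10 s, in which the tool goes at most 50 mm and 8.59 degrees, less where a joint would pass 70% of its speed; a pose out of reach is approached as far as the arm can. A call is refused whole if a number of a shift passes 5 or a number of a turn 8.59, either way. A call with a gripper value outside its range is refused whole. "claw" is the gripper command: -1 is shut, 1 is fully open, values between are in proportion, set as the call begins (left out, the last holds). The fingers move at their own pace and stop on an object; "squeeze" is the grip in N (left out, the last holds). Time passes only in rows, so rows that do not move let the fingers close, or fill a call up. It gives the time, the measured TCP pose, the force, the opening and the grip force at its end, in the units of the state.
- env.get_obs(): the state, without advancing time (a new reading comes with each control period).
- env.read_camera(name): name is "scene" or "side" or "wrist"; returns the picture (400x640x3 uint8, red, green, blue); there is no depth.
- env.camera_params(name): a dict with "fx", "fy", "cx", "cy" (pixels), "extrinsics" (4x4, takes a point from world to camera coordinates). Camera axes: x right, y up, looking along -z (the intrinsics and any distortion apply to the point x, -y, -z); pixel columns grow to the right and rows downward; lengths in m; the calibration is good to about 2 mm. A picture is of the moment at which its call begins: read the wrist's pose just before it. camera_params takes no time and is no camera call; for the wrist camera it gives the pose at the moment of the call.
- env.sign_off(): hands the job in; it is judged then, once.
The state is a dict: "time_s": time; "qpos": joint angles; "joint_velocities": joint speeds; "effort": joint torques, N m; "tool_pos": TCP position; "tool_rot": TCP orientation; "force": force on the tool from outside, world axes, zero at the start; "wrist_torque": the same for the moment, N m; "grip_width": finger opening in m; "grasp_force": force on a finger pad.
Only numpy, scipy, OpenCV 4.12 (cv2) and the standard library are available. Lean on these libraries where they do the work, as an engineer would, in place of code of your own. Each camera call takes 0.05 s, during which the arm holds its last target. There are 200 camera calls.

TASK

Stand the two capped glass vials in the two wells of the white carrier, one after the other and fully home, lowering each one in rather than dropping it, while the carrier stays in its nest. Then lift the loaded carrier out of the nest by its steel handle and hold it up in front of the inspection camera: level, straight above the brass focus pin, vials at the height of the lens, with a long side square to the lens. Finish while still holding it there, clear of everything; leave the bottle, the dish and the tweezers where they are and do not lay a vial over or touch the camera.

Things in the scene. Friction and masses are not known exactly. Their poses are not given: they have to be found in the camera images.
- vial_a_mid (a point): Capped glass vial standing on the bench, 28 mm diameter, 61 mm tall, 35 g: amber body, paper band, black cap (top 16 mm). The point is its centre, 30.5 mm above its underside; z up its axis. The two vials are alike; either may go in either well.
- vial_b_mid (a point): The second vial, same as the first (the point is its centre).
- carrier_mid (a point): White block 46 (x) by 130 (y) by 28 mm high, 200 to 325 g, loose in a nest; wells 31 mm wide, 22 deep at y = +44, -44 mm. In its middle a steel blade handle, 12 mm thick (x: grip across this), 30 wide (y), top 92 mm above the block's underside. The point: block's centre line, 36.5 mm above its underside (mid-height of seated vials). z up.
- seat_a (a point): Where the centre of a vial lies once fully home in the well at the carrier's +y end: on the well's axis, 8.5 mm above the well's mouth (top of the block). Axes as the carrier's.
- seat_b (a point): The same for the well at the carrier's -y end.
- nest: Fixed aluminium nest that holds the carrier: 62 by 146 mm plate, 6 mm thick (the carrier stands on it), with corner lips up to 20 mm above the bench and 3 mm of play at the sides. Origin at the centre of its underside; lift the carrier straight up out of it.
- focus (a point): Where the carrier's middle point is to be held: on the lens axis, 180 mm above the bench, 146 mm in front of the lens's glass, above the brass pin (8 mm thick, tip 60 mm above the bench). Its x axis is level along the lens axis, from the pin to the camera (the lens looks along -x); z up.
- camera: Fixed white inspection camera on a steel post, its top 206 mm above the bench, 52 mm wide, black lens barrel; base plate 110 by 90 mm from which a flat steel strip (4 mm high) leads to the brass focus pin. Origin on the bench 24 mm behind the lens's glass, beneath the lens axis; x as focus.
- bottle: Bystander: loose bottle, 44 mm diameter, 88 mm tall (larger and taller than the vials). Origin at the centre of its underside.
- dish: Bystander: loose open glass dish, 90 mm diameter, 16 mm high. Origin at the centre of its underside.
- tweezers: Bystander: loose steel tweezers, 125 mm long, lying on a 4 mm white pad on the bench. Origin at the middle of the underside.
There are look-alikes about, which are no part of the job. What is shaped like the part that bears vial_b_mid but red is not meant.

How it is judged:
By the outcome, as a careful person would: the job done as asked, in the order asked, and still so for the second after the job is handed in, while the arm keeps its last pose, push and grip.
It also fails if it takes over 59 s, if anything falls off the work surface, if the arm or the gripper's body presses on something with over 40 N, if the wrist force passes 120 N, or if a joint passes its speed limit or range.

## Working session

There is one attempt and no reset: what is moved stays moved. The work goes in short steps, Python scripts to look and compute and a tool call to move; the robot and the scene stay as the last step left them, time stands still between calls to the robot, and variables do not carry over. Pictures are saved under pics/ and viewed, at most 10 in all, crops included, and the job is handed in when it is done.

Besides the shell and the picture viewer there is one more tool, called after "Call:" as a command line: name --argument value ..., lists and objects as JSON in quotes. jog_arm: Moves the arm, as the interface text tells. Its arguments: {"type":"object","properties":{"motion":{"type":"array"},"claw":{"type":"number"},"squeeze":{"type":"number"}},"required":["motion"]}

```bash
ls; mkdir -p pics
cat > h.py <<'E'
import numpy as np, cv2
from cell import env
def cam(n):
    p=env.camera_params(n); im=env.read_camera(n); return np.array(im),p
def ray(p,u,v):
    E=np.array(p["extrinsics"]); R=E[:3,:3]; t=E[:3,3]
    K=np.array([[p["fx"],0,p["cx"]],[0,p["fy"],p["cy"]],[0,0,1.]])
    d=p.get("distortion"); d=np.zeros(5) if d is None else np.array(d,float)
    x,y=cv2.undistortPoints(np.array([[[u,v]]],float),K,d)[0,0]
    w=R.T@np.array([x,-y,-1.]); return -R.T@t,w/np.linalg.norm(w)
def onz(p,u,v,z):
    o,w=ray(p,u,v); return o+w*(z-o[2])/w[2]
def proj(p,X):
    E=np.array(p["extrinsics"]); c=E[:3,:3]@np.array(X)+E[:3,3]
    return p["cx"]+p["fx"]*c[0]/-c[2], p["cy"]+p["fy"]*c[1]*-1/-c[2]
E
python3 - <<'E'
from h import *
for n in ["scene","side","wrist"]:
    im,p=cam(n); cv2.imwrite(f"pics/{n}0.png",im[:,:,::-1]); print(n,p)
o=env.get_obs(); print(o)
E
```

```text
pics
scene {'fx': 420.1698501323192, 'fy': 420.1698501323192, 'cx': 314.68836450262717, 'cy': 199.9771905306062, 'extrinsics': array([[-0.12547871,  0.99204175,  0.01040531,  0.0417507 ],
       [-0.84962455, -0.11286852,  0.51516874,  0.45365911],
       [ 0.51224333,  0.0558021 ,  0.85702561, -1.47979314],
       [ 0.        ,  0.        ,  0.        ,  1.        ]])}
side {'fx': 384.62862246691714, 'fy': 384.62862246691714, 'cx': 320.10663837917684, 'cy': 200.6425063631375, 'extrinsics': array([[ 0.9864776 , -0.16331707,  0.013765  , -0.60761618],
       [ 0.08532562,  0.58346055,  0.80764679, -0.19107798],
       [-0.13993384, -0.79555096,  0.58950589, -0.93914358],
       [ 0.        ,  0.        ,  0.        ,  1.        ]])}
wrist {'fx': 325.8175403198967, 'fy': 325.8175403198967, 'cx': 311.19407822251435, 'cy': 203.50443604519447, 'extrinsics': array([[ 0.40299636,  0.91520007, -0.00166572, -0.65036108],
       [-0.87327625,  0.38398992, -0.29990053,  0.03633166],
       [-0.27382937,  0.12231346,  0.95396902, -0.39102649],
       [ 0.        ,  0.        ,  0.        ,  1.        ]])}
{'time_s': 0.15, 'qpos': array([-65.42676807,  18.428294  ,  -4.01666261,  83.15677977,
         1.29312715,  78.53925052,  -3.25819926]), 'joint_velocities': array([-0.07301497, -0.07188093, -0.04226868, -0.12028213,  0.03325601,
       -0.05349618, -0.00867933]), 'effort': array([ 1.26537720e-04, -4.91793394e+01, -4.04413864e-01, -3.12878323e+01,
       -6.40139426e-02,  4.04244103e-02,  1.38011064e-04]), 'tool_pos': array([0.26180748, 0.59451509, 0.22174244]), 'tool_rot': array([-1.79920787e+02,  2.68757726e-03,  1.56238618e+02]), 'force': array([-0.24332773, -0.33118666, -0.27833309]), 'wrist_torque': array([-0.01404126,  0.0106772 , -0.02644868]), 'grasp_force': 0.0, 'grip_width': 0.08711393496604271}
```

View pics/scene0.png

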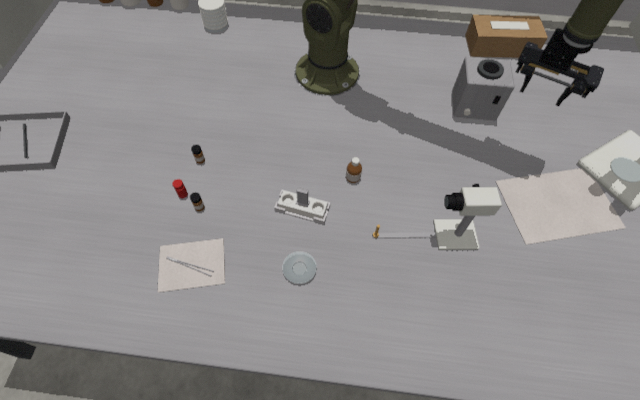

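View pics/side0.png

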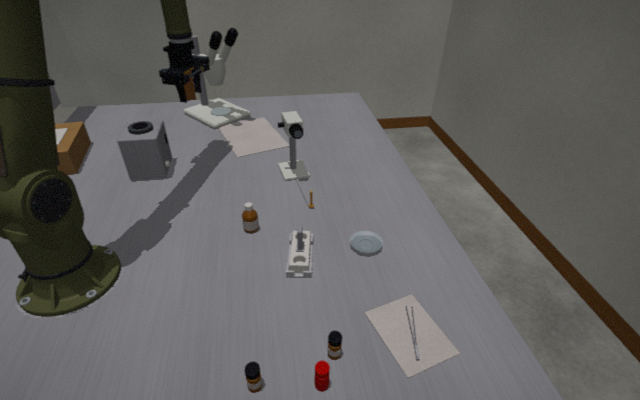

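The scene view shows vials at (198,154) and (197,201), with the red decoy at (180,188). The carrier is at (302,206), the pin at (376,232), the lens at (455,201) and the bottle at (354,170). The side view shows the same layout. Next I'll get rough positions.

Run:
```python
from h import *
p=env.camera_params("scene"); q=env.camera_params("side")
def tri(a,b):
    o1,d1=ray(p,*a); o2,d2=ray(q,*b)
    s=np.linalg.lstsq(np.c_[d1,-d2],o2-o1,rcond=None)[0]
    A=o1+s[0]*d1;B=o2+s[1]*d2; return ((A+B)/2).round(4),round(np.linalg.norm(A-B)*1e3,1)
for n,z,u,v in [("vA",.03,198.5,155),("vB",.03,197,202),("red",.03,180,188),("carrier",.034,302,208),("hand",.095,302,192),("pinbase",0,376,237),("bottle",.0,354,180),("dish",0,300,270),("pad",0,192,265),("wellL",.034,287,199),("wellR",.034,317,205),("lens",.18,449,201)]:
    X=onz(p,u,v,z); print(n,X.round(3),np.hypot(X[0],X[1]).round(3),np.round(proj(q,X)))
print(tri((198.5,155),(253,376)),tri((197,202),(335,344)))
print(tri((377,228),(311,194)),"pintip")
# wrist cam in tool frame
from scipy.spatial.transform import Rotation as Ro
o=env.get_obs(); R=Ro.from_euler("xyz",o["tool_rot"],degrees=True).as_matrix()
w=env.camera_params("wrist"); E=w["extrinsics"]
print("cam in tool",R.T@(-E[:3,:3].T@E[:3,3]-o["tool_pos"]),(R.T@E[:3,:3].T).round(3))
```

```text
vA [ 0.439 -0.335  0.03 ] 0.552 [256. 375.]
vB [ 0.598 -0.295  0.03 ] 0.667 [336. 345.]
red [ 0.56  -0.355  0.03 ] 0.663 [322. 376.]
carrier [ 0.581 -0.004  0.034] 0.581 [307. 246.]
hand [ 0.567 -0.005  0.095] 0.567 [302. 228.]
pinbase [0.626 0.206 0.   ] 0.659 [312. 206.]
bottle [0.447 0.132 0.   ] 0.466 [255. 227.]
dish [0.747 0.014 0.   ] 0.747 [366. 244.]
pad [ 0.77  -0.269  0.   ] 0.816 [411. 331.]
wellL [ 0.558 -0.049  0.034] 0.56 [301. 259.]
wellR [0.566 0.036 0.034] 0.567 [300. 236.]
lens [0.599 0.354 0.18 ] 0.696 [297. 133.]
(array([ 0.4349, -0.3354,  0.0265]), np.float64(4.0)) (array([ 0.5976, -0.2949,  0.0306]), np.float64(1.5))
(array([0.6221, 0.2025, 0.0484]), np.float64(2.7)) pintip
cam in tool [ 0.08262346  0.00121125 -0.16124792] [[-0.     0.954  0.3  ]
 [ 1.     0.     0.   ]
 [ 0.     0.3   -0.954]]
```

View pics/wrist0.png

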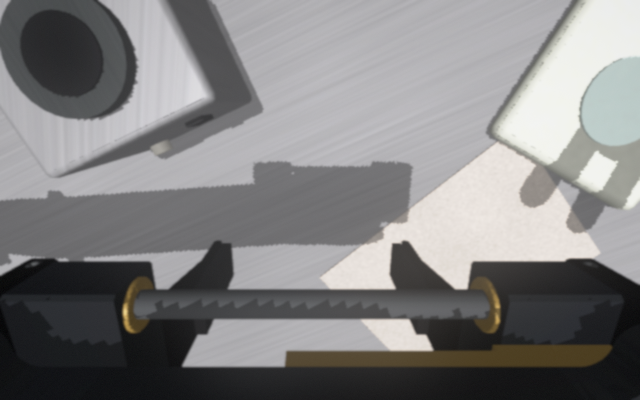

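The wrist view shows only the fingers and the far corner of the bench. I'll move away from the corner, rotate to the carrier's yaw, and go over the carrier.

Call:
jog_arm --motion '[{"x":-3.5,"y":-2.8,"z":-0.5},{"x":-3.5,"y":-2.8,"z":-0.5},{"x":-3.5,"y":-2.8,"z":-0.5},{"x":-3.5,"y":-2.8,"z":-0.5},{"x":-3.5,"y":-2.8,"z":-0.5}]'

```text
$.motion[0]: bad value
```

Call:
jog_arm --motion '[{"az":8},{"az":8},{"az":8},{"az":8},{"az":8}]'

```text
$.motion[0]: bad value
```

Call:
jog_arm --motion '[{"az":8},{"az":8},{"az":8},{"az":8},{"az":0}]'

```text
$.motion[0]: bad value
```

Call:
jog_arm --motion '[{"x":-3.5,"y":-2.8,"z":-0.5,"ax":0,"ay":0,"az":0},{"x":-3.5,"y":-2.8,"z":-0.5,"ax":0,"ay":0,"az":0},{"x":-3.5,"y":-2.8,"z":-0.5,"ax":0,"ay":0,"az":0},{"x":-3.5,"y":-2.8,"z":-0.5,"ax":0,"ay":0,"az":0},{"x":-3.5,"y":-2.8,"z":-0.5,"ax":0,"ay":0,"az":0}]'

```text
time_s: 0.65
tool_pos: [0.3662, 0.3944, 0.2475]
tool_rot: [-180.0, -0.0, 156.2]
force: [-0.1, 0.3, 0.2]
grip_width: 0.0869
grasp_force: 0.0
```

Call:
jog_arm --motion '[{"x":0,"y":0,"z":0,"ax":0,"ay":0,"az":8},{"x":0,"y":0,"z":0,"ax":0,"ay":0,"az":8},{"x":0,"y":0,"z":0,"ax":0,"ay":0,"az":8},{"x":0,"y":0,"z":0,"ax":0,"ay":0,"az":8},{"x":0,"y":0,"z":0,"ax":0,"ay":0,"az":8}]'

```text
time_s: 1.15
tool_pos: [0.3656, 0.396, 0.2473]
tool_rot: [-180.0, 0.0, 115.9]
force: [-0.0, 0.1, -0.1]
grip_width: 0.087
grasp_force: 0.0
```

Call:
jog_arm --motion '[{"x":0,"y":0,"z":0,"ax":0,"ay":0,"az":8},{"x":0,"y":0,"z":0,"ax":0,"ay":0,"az":8},{"x":0,"y":0,"z":0,"ax":0,"ay":0,"az":8},{"x":0,"y":0,"z":0,"ax":0,"ay":0,"az":8},{"x":0,"y":0,"z":0,"ax":0,"ay":0,"az":0}]'

```text
time_s: 1.65
tool_pos: [0.3656, 0.3961, 0.2473]
tool_rot: [-180.0, 0.0, 84.2]
force: [0.1, -0.6, -0.2]
grip_width: 0.0868
grasp_force: 0.0
```

Call:
jog_arm --motion '[{"x":-3.8,"y":2.35,"z":0,"ax":0,"ay":0,"az":0},{"x":-3.8,"y":2.35,"z":0,"ax":0,"ay":0,"az":0},{"x":-3.8,"y":2.35,"z":0,"ax":0,"ay":0,"az":0},{"x":-3.8,"y":2.35,"z":0,"ax":0,"ay":0,"az":0},{"x":-3.8,"y":2.35,"z":0,"ax":0,"ay":0,"az":0}]'

```text
time_s: 2.15
tool_pos: [0.464, 0.1937, 0.2476]
tool_rot: [180.0, -0.0, 84.5]
force: [0.9, -0.1, 0.3]
grip_width: 0.087
grasp_force: 0.0
```

Call:
jog_arm --motion '[{"x":-3.8,"y":2.35,"z":0,"ax":0,"ay":0,"az":0},{"x":-3.8,"y":2.35,"z":0,"ax":0,"ay":0,"az":0},{"x":-3.8,"y":2.35,"z":0,"ax":0,"ay":0,"az":0},{"x":-3.8,"y":2.35,"z":0,"ax":0,"ay":0,"az":0},{"x":-3.8,"y":2.35,"z":0,"ax":0,"ay":0,"az":0}]'

```text
time_s: 2.65
tool_pos: [0.5618, -0.0071, 0.2477]
tool_rot: [180.0, -0.0, 84.5]
force: [0.4, -0.1, -0.1]
grip_width: 0.0868
grasp_force: 0.0
```

Run:
```python
from h import *
im,p=cam("wrist"); cv2.imwrite("pics/w1.png",im[:,:,::-1]); np.savez("w1.npz",im=im,**p); print(env.get_obs()["tool_pos"],env.get_obs()["qpos"])
```

```text
[ 0.5639724  -0.01666009  0.24775981] [-28.39014537   7.29835891  29.9271261   94.67044054  -3.34131046
  78.82598465  -4.13654788]
```

View pics/w1.png

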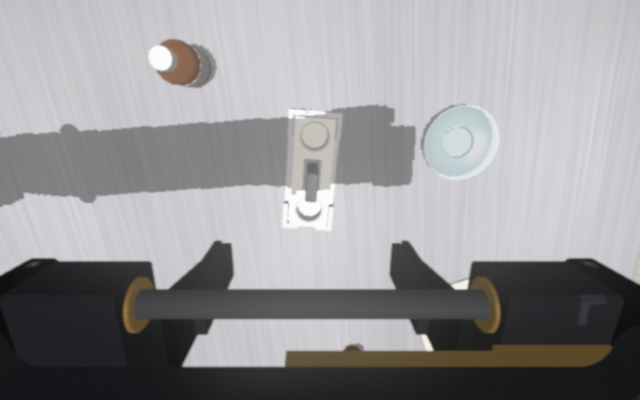

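The wrist view shows the carrier near (310,170) with wells at (315,135) and (309,208), the bottle at (175,62) and the dish at (460,140). The vials come next.

Call:
jog_arm --motion '[{"x":-4.7,"y":1.0,"z":0.8,"ax":0,"ay":0,"az":0},{"x":-4.7,"y":1.0,"z":0.8,"ax":0,"ay":0,"az":0},{"x":-4.7,"y":1.0,"z":0.8,"ax":0,"ay":0,"az":0},{"x":-4.7,"y":1.0,"z":0.8,"ax":0,"ay":0,"az":0},{"x":-4.7,"y":1.0,"z":0.8,"ax":0,"ay":0,"az":0}]'

```text
time_s: 3.2
tool_pos: [0.5876, -0.2456, 0.2072]
tool_rot: [180.0, -0.0, 84.5]
force: [0.5, -0.5, -0.7]
grip_width: 0.0869
grasp_force: 0.0
```

Call:
jog_arm --motion '[{"x":-4.5,"y":1.0,"z":0.8,"ax":0,"ay":0,"az":0},{"x":0,"y":0,"z":0,"ax":0,"ay":0,"az":0},{"x":0,"y":0,"z":0,"ax":0,"ay":0,"az":0},{"x":0,"y":0,"z":0,"ax":0,"ay":0,"az":0},{"x":0,"y":0,"z":0,"ax":0,"ay":0,"az":0}]'

```text
time_s: 3.7
tool_pos: [0.5938, -0.2878, 0.1998]
tool_rot: [180.0, -0.1, 84.5]
force: [-0.1, 0.1, 0.1]
grip_width: 0.0869
grasp_force: 0.0
```

Run:
```python
from h import *
d=np.load("w1.npz"); a=onz(d,315,134,.034);b=onz(d,309,208,.034); print("wells",a,b,np.linalg.norm(a-b),np.degrees(np.arctan2(*(a-b)[:2])))
im,p=cam("wrist"); cv2.imwrite("pics/w2.png",im[:,:,::-1]); np.savez("w2.npz",im=im,**p); o=env.get_obs();print(o["tool_pos"],o["tool_rot"])
```

```text
wells [0.57126893 0.04073013 0.034     ] [ 0.55585593 -0.0462837   0.034     ] 0.08836835982457825 10.04476778294388
[ 0.59376574 -0.28794266  0.19994536] [ 1.79950160e+02 -6.00343885e-02  8.44492796e+01]
```

View pics/w2.png

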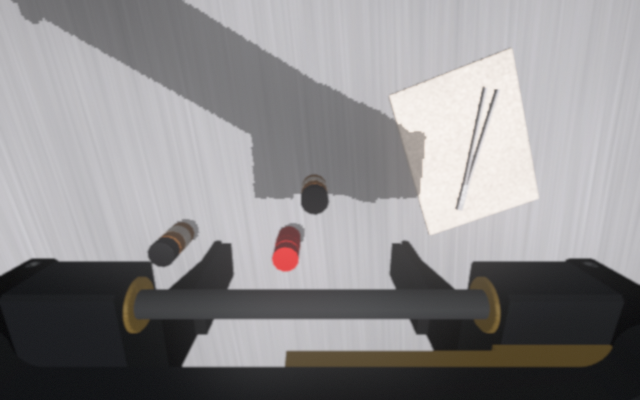

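Vial B is at (314,195) with its cap toward the bottom, the red decoy at (287,248) and vial A at (172,245).

```bash
cat >> h.py <<'E'
from scipy.spatial.transform import Rotation as Ro
def cap(im,p,box,z=.061,th=45,r=.014):
    u0,v0,u1,v1=box; g=im[v0:v1,u0:u1].max(2); m=(g<th).astype(np.uint8)
    n,l,s,c=cv2.connectedComponentsWithStats(m); k=1+np.argmax(s[1:,4]); cs,_=cv2.findContours((l==k).astype(np.uint8),cv2.RETR_EXTERNAL,cv2.CHAIN_APPROX_NONE)
    P=cs[0][:,0]+[u0,v0]
    # project contour on the top plane: keep points on the circle nearest the camera side
    X=np.array([onz(p,u,v,z)[:2] for u,v in P]); return P,X,s[k]
def totool(X):
    o=env.get_obs(); R=Ro.from_euler("xyz",o["tool_rot"],degrees=True).as_matrix()
    return (R.T@(np.array(X)-o["tool_pos"])*100).round(2)
E
python3 - <<'E'
from h import *
d=np.load("w2.npz"); im=d["im"]
for nm,box in [("B",(290,165,345,222)),("A",(140,212,208,272))]:
  g=im[box[1]:box[3],box[0]:box[2]].max(2); print(nm,np.percentile(g,[1,5,20,50]))
  for th in (35,50):
    P,X,s=cap(im,d,box,th=th); 
    C=-np.array(d["extrinsics"])[:3,:3].T@d["extrinsics"][:3,3]
    # circle of radius 14 through the outline on the camera side: fit with robust selection
    (cx,cy),r=cv2.minEnclosingCircle(X.astype(np.float32)*1000); print(th,s,"hull c",cx,cy,r)
    from scipy.optimize import least_squares
    c0=np.array([cx,cy])/1000
    # max inscribed side: camera-side extent
    dirc=(C[:2]-c0)/np.linalg.norm(C[:2]-c0); n=np.array([-dirc[1],dirc[0]])
    e=(X@dirc).max(); w=(X@n); c=dirc*(e-.014)+n*(w.max()+w.min())/2
    print(c.round(4),"width",np.ptp(w).round(4),totool([*c,.061]))
E
```

```text
B [ 57.  60.  84. 124.]Traceback (most recent call last):
  File "<stdin>", line 6, in <module>
  File "h.py", line 19, in cap
    n,l,s,c=cv2.connectedComponentsWithStats(m); k=1+np.argmax(s[1:,4]); cs,_=cv2.findContours((l==k).astype(np.uint8),cv2.RETR_EXTERNAL,cv2.CHAIN_APPROX_NONE)
                                                     ~~~~~~~~~^^^^^^^^^
    return _wrapfunc(a, 'argmax', axis=axis, out=out, **kwds)
    return bound(*args, **kwds)
ValueError: attempt to get argmax of an empty sequence
```

```bash
cat >> h.py <<'E'
def capc(im,p,box,th,z=.061):
    P,X,s=cap(im,p,box,z=z,th=th); E=np.array(p["extrinsics"]); C=-E[:3,:3].T@E[:3,3]
    c0=X.mean(0); d=(C[:2]-c0)/np.linalg.norm(C[:2]-c0); n=np.array([-d[1],d[0]])
    w=X@n; c=d*((X@d).max()-.014)+n*(w.max()+w.min())/2
    return c.round(4),np.ptp(w).round(4),s,totool([*c,z])
E
python3 - <<'E'
from h import *
d=np.load("w2.npz"); im=d["im"]
for nm,box in [("B",(290,165,345,222)),("A",(140,212,208,272))]:
  for th in (68,76,84): print(nm,th,*capc(im,d,box,th))
E
```

```text
B 68 [ 0.5969 -0.2938] 0.0223 [ 13  20  24  28 550] [-0.57  0.36 13.89]
B 76 [ 0.5966 -0.293 ] 0.0233 [ 12  19  25  29 594] [-0.49  0.32 13.89]
B 84 [ 0.597  -0.2929] 0.0242 [ 12  19  26  29 624] [-0.48  0.36 13.89]
A 68 [ 0.4413 -0.333 ] 0.0225 [ 10  26  29  28 570] [ -5.97 -14.75  13.88]
A 76 [ 0.4419 -0.3326] 0.0239 [  9  26  30  28 613] [ -5.93 -14.69  13.88]
A 84 [ 0.442  -0.3325] 0.0239 [  0  26  40  34 753] [ -5.92 -14.68  13.88]
```

Call:
jog_arm --motion '[{"x":-0.33,"y":0.35,"z":0,"ax":0,"ay":0,"az":4.5},{"x":0,"y":0,"z":3,"ax":0,"ay":0,"az":0},{"x":0,"y":0,"z":4,"ax":0,"ay":0,"az":0},{"x":0,"y":0,"z":4,"ax":0,"ay":0,"az":0},{"x":0,"y":0,"z":3,"ax":0,"ay":0,"az":0}]'

```text
time_s: 4.25
tool_pos: [0.5959, -0.2914, 0.0575]
tool_rot: [-179.9, -0.1, 79.9]
force: [-0.0, 0.7, -1.1]
grip_width: 0.0869
grasp_force: 0.0
```

Call:
jog_arm --motion '[{"x":0,"y":0,"z":2,"ax":0,"ay":0,"az":0},{"x":0,"y":0,"z":1.5,"ax":0,"ay":0,"az":0},{"x":0,"y":0,"z":0,"ax":0,"ay":0,"az":0},{"x":0,"y":0,"z":0,"ax":0,"ay":0,"az":0},{"x":0,"y":0,"z":0,"ax":0,"ay":0,"az":0}]'

```text
time_s: 4.75
tool_pos: [0.5973, -0.2942, 0.0263]
tool_rot: [179.8, 0.0, 79.8]
force: [-0.7, 0.1, 0.0]
grip_width: 0.0873
grasp_force: 0.0
```

Call:
jog_arm --motion '[{"x":0,"y":0,"z":0,"ax":0,"ay":0,"az":0},{"x":0,"y":0,"z":0,"ax":0,"ay":0,"az":0},{"x":0,"y":0,"z":0,"ax":0,"ay":0,"az":0},{"x":0,"y":0,"z":0,"ax":0,"ay":0,"az":0},{"x":0,"y":0,"z":0,"ax":0,"ay":0,"az":0}]' --claw -0.5 --squeeze 15

```text
time_s: 5.25
tool_pos: [0.5961, -0.2937, 0.0246]
tool_rot: [180.0, -0.0, 79.7]
force: [0.0, 1.2, 0.5]
grip_width: 0.0546
grasp_force: 0.0
```

Call:
jog_arm --motion '[{"x":0,"y":0,"z":0,"ax":0,"ay":0,"az":0},{"x":0,"y":0,"z":0,"ax":0,"ay":0,"az":0},{"x":0,"y":0,"z":0,"ax":0,"ay":0,"az":0},{"x":0,"y":0,"z":0,"ax":0,"ay":0,"az":0},{"x":0,"y":0,"z":0,"ax":0,"ay":0,"az":0}]' --claw -1

```text
time_s: 5.75
tool_pos: [0.5961, -0.2936, 0.0245]
tool_rot: [-180.0, -0.0, 79.7]
force: [-0.0, -0.3, -0.6]
grip_width: 0.0275
grasp_force: 15.0
```

Call:
jog_arm --motion '[{"x":0,"y":0,"z":0,"ax":0,"ay":0,"az":0},{"x":0,"y":0,"z":0,"ax":0,"ay":0,"az":0},{"x":0,"y":0,"z":0,"ax":0,"ay":0,"az":0},{"x":0,"y":0,"z":-1,"ax":0,"ay":0,"az":0},{"x":0,"y":0,"z":-2,"ax":0,"ay":0,"az":0}]'

```text
time_s: 6.25
tool_pos: [0.5949, -0.293, 0.0537]
tool_rot: [-179.8, -0.0, 79.7]
force: [-0.0, 0.3, 0.2]
grip_width: 0.0272
grasp_force: 15.0
```

Call:
jog_arm --motion '[{"x":0,"y":0,"z":-3,"ax":0,"ay":0,"az":0},{"x":0,"y":0,"z":-3,"ax":0,"ay":0,"az":0},{"x":0,"y":0,"z":-3,"ax":0,"ay":0,"az":0},{"x":0,"y":0,"z":-2,"ax":0,"ay":0,"az":0},{"x":0,"y":0,"z":0,"ax":0,"ay":0,"az":0}]'

```text
time_s: 6.75
tool_pos: [0.5979, -0.2951, 0.1692]
tool_rot: [179.6, 0.1, 79.7]
force: [-0.1, -0.5, -0.6]
grip_width: 0.0274
grasp_force: 15.0
```

Run:
```python
from h import *
im,p=cam("wrist"); np.savez("w3.npz",im=im,**p); cv2.imwrite("pics/w3.png",im[:,:,::-1]); o=env.get_obs();print(o["tool_pos"],o["tool_rot"],o["grip_width"],o["grasp_force"])
```

```text
[ 0.59694491 -0.2943658   0.16674518] [1.79783192e+02 2.40235227e-02 7.97266033e+01] 0.027595373501293975 14.994985055858443
```

View pics/w3.png

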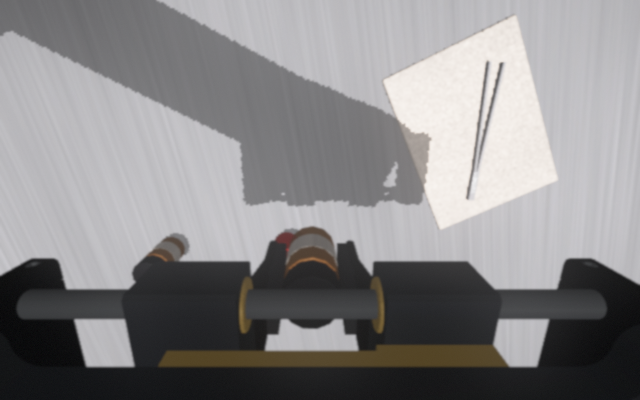

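Run:
```python
from h import *
d=np.load("w3.npz"); im=d["im"]; o=env.get_obs(); R=Ro.from_euler("xyz",o["tool_rot"],degrees=True).as_matrix(); T=o["tool_pos"]
for v in range(216,292,2): print(v,im[v,311], end="; ")
print()
for z,r in [(.0245,.014),(-.0205,.014),(-.0205,.0125),(-.0365,.0125)]:
    for xv in (-.006,-.003,0,.003): print(z,r,xv,[round(a,1) for a in proj(d,T+R@[xv+r,0,z])])
d2=np.load("w2.npz"); im2=d2["im"]
print([ (v,im2[v,314].tolist()) for v in range(170,222,2)])
for X in ([.597,-.2915,.061],[.597,-.2915,0],[.596,-.2937,.061],[.596,-.2937+.014,0],[.596,-.2937+.0125,.045]): print(X,np.round(proj(d2,X),1))
```

```text
216 [196 194 198]; 218 [196 195 200]; 220 [198 197 200]; 222 [199 198 201]; 224 [196 195 198]; 226 [146 139 136]; 228 [91 76 65]; 230 [89 73 61]; 232 [90 75 64]; 234 [105  99  95]; 236 [111 107 104]; 238 [110 106 103]; 240 [110 105 103]; 242 [110 106 103]; 244 [111 107 104]; 246 [105  94  86]; 248 [83 68 56]; 250 [81 66 54]; 252 [81 65 52]; 254 [80 63 50]; 256 [94 72 54]; 258 [154 111  74]; 260 [102  75  56]; 262 [44 43 44]; 264 [44 42 42]; 266 [41 40 42]; 268 [42 41 41]; 270 [42 40 41]; 272 [41 40 40]; 274 [40 39 40]; 276 [42 40 42]; 278 [43 42 43]; 280 [42 41 42]; 282 [41 40 41]; 284 [41 40 41]; 286 [40 39 40]; 288 [41 42 42]; 290 [51 52 52]; 
0.0245 0.014 -0.006 [np.float64(308.4), np.float64(228.6)]
0.0245 0.014 -0.003 [np.float64(308.4), np.float64(224.1)]
0.0245 0.014 0 [np.float64(308.4), np.float64(219.5)]
0.0245 0.014 0.003 [np.float64(308.4), np.float64(214.9)]
-0.0205 0.014 -0.006 [np.float64(307.9), np.float64(263.1)]
-0.0205 0.014 -0.003 [np.float64(307.8), np.float64(257.6)]
-0.0205 0.014 0 [np.float64(307.8), np.float64(251.9)]
-0.0205 0.014 0.003 [np.float64(307.8), n
[... 545 characters left out ...]
74, [103, 96, 93]), (176, [97, 88, 81]), (178, [114, 109, 105]), (180, [105, 93, 86]), (182, [96, 75, 60]), (184, [81, 65, 59]), (186, [55, 54, 55]), (188, [57, 57, 58]), (190, [58, 58, 59]), (192, [58, 57, 59]), (194, [60, 58, 60]), (196, [59, 58, 59]), (198, [61, 60, 61]), (200, [60, 59, 60]), (202, [61, 60, 61]), (204, [62, 59, 61]), (206, [62, 60, 62]), (208, [63, 61, 62]), (210, [62, 60, 62]), (212, [67, 65, 67]), (214, [136, 136, 139]), (216, [196, 194, 198]), (218, [199, 198, 201]), (220, [201, 199, 203])]
[0.597, -0.2915, 0.061] [314.2 196.7]
[0.597, -0.2915, 0] [313.8 181.7]
[0.596, -0.2937, 0.061] [313.4 199. ]
[0.596, -0.2797, 0] [311.9 171.7]
[0.596, -0.2812, 0.045] [312.1 182.4]
```

The held vial shows its lower rim at row 226.5 and the start of its cap at row 261. It sits about 4 mm toward -x of the finger centre and is upright. I'll move just short of the -y well so the wells are seen at the same depth as the vial's bottom, which cancels the camera bias.

Call:
jog_arm --motion '[{"x":4.1,"y":-1.7,"z":0,"ax":0,"ay":0,"az":0},{"x":4.1,"y":-1.7,"z":0,"ax":0,"ay":0,"az":0},{"x":4.1,"y":-1.7,"z":0,"ax":0,"ay":0,"az":0},{"x":4.1,"y":-1.7,"z":0,"ax":0,"ay":0,"az":0},{"x":4.0,"y":-1.6,"z":0,"ax":0,"ay":0,"az":0}]'

```text
time_s: 7.3
tool_pos: [0.5482, -0.0759, 0.1632]
tool_rot: [-179.9, 0.0, 79.8]
force: [0.2, 0.7, -0.6]
grip_width: 0.0275
grasp_force: 15.0
```

Call:
jog_arm --motion '[{"x":0,"y":0,"z":0,"ax":0,"ay":0,"az":0},{"x":0,"y":0,"z":2.5,"ax":0,"ay":0,"az":0},{"x":0,"y":0,"z":2.5,"ax":0,"ay":0,"az":0},{"x":0,"y":0,"z":2.5,"ax":0,"ay":0,"az":0},{"x":0,"y":0,"z":2.0,"ax":0,"ay":0,"az":0}]'

```text
time_s: 7.8
tool_pos: [0.5482, -0.0783, 0.067]
tool_rot: [-179.8, 0.0, 79.7]
force: [-0.0, 0.4, -0.2]
grip_width: 0.0276
grasp_force: 15.0
```

Call:
jog_arm --motion '[{"x":0,"y":0,"z":0.5,"ax":0,"ay":0,"az":0},{"x":0,"y":0,"z":0,"ax":0,"ay":0,"az":0},{"x":0,"y":0,"z":0,"ax":0,"ay":0,"az":0},{"x":0,"y":0,"z":0,"ax":0,"ay":0,"az":0},{"x":0,"y":0,"z":0,"ax":0,"ay":0,"az":0}]'

```text
time_s: 8.3
tool_pos: [0.5506, -0.078, 0.0656]
tool_rot: [179.9, -0.0, 79.7]
force: [1.0, 0.4, 0.1]
grip_width: 0.0273
grasp_force: 15.0
```

Run:
```python
from h import *
im,p=cam("wrist"); np.savez("w4.npz",im=im,**p); cv2.imwrite("pics/w4.png",cv2.resize(im[60:300,180:440,::-1],None,fx=2.5,fy=2.5)); o=env.get_obs();print(o["tool_pos"],o["tool_rot"],o["grip_width"],o["grasp_force"])
```

```text
[ 0.55038154 -0.07799189  0.06542564] [ 1.79913965e+02 -3.24463605e-02  7.97403987e+01] 0.027709736667075362 14.994854762287048
```

View pics/w4.png

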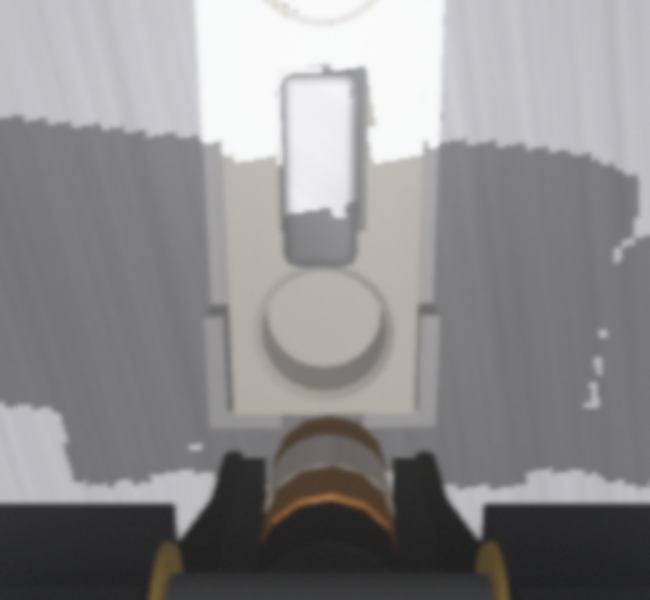

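The crop shows the -y well mouth centred near crop (326,330), which is full-image (310.4,192). The block's end edge is at crop row 414 and the vial's lower rim at crop (330,416).

Run:
```python
from h import *
d=np.load("w4.npz"); im=d["im"].astype(int)
f=lambda u,v,z: totool(onz(d,u,v,z))*10
print("well ctr",f(310.4,192,.034),"L",f(284,188,.034),"R",f(337.2,188,.034),"top",f(309.5,166.8,.034),"bot",f(310.5,216.8,.034))
print("end",f(310,225.6,.034),"sides",f(273,220,.034),f(347,220,.034),"far",f(261.5,100,.034),f(355,100,.034))
print("handle top near corners",f(180+287/2.5,60+262/2.5,.098),f(180+355/2.5,60+262/2.5,.098),"far",f(180+287/2.5,60+75/2.5,.098),f(180+355/2.5,60+75/2.5,.098))
print("rim",f(312,226.4,.041))
for v in (150,215,190): print(v,im[v,255:370].sum(1).tolist())
print("col310",im[150:235,310].sum(1).tolist())
print("vial row 238",im[238,280:345].sum(1).tolist())
```

```text
well ctr [30.8  0.2 31.4] L [ 33.3 -15.9  31.4] R [33.3 16.6 31.5] top [46.5 -0.3 31.5] bot [14.6  0.3 31.4]
end [ 8.7 -0.  31.4] sides [ 12.5 -23.4  31.4] [12.5 23.3 31.5] far [ 84.6 -27.3  31.4] [84.6 25.4 31.5]
handle top near corners [ 59.8  -5.8 -32.5] [ 59.8   5.1 -32.5] far [ 88.   -5.4 -32.5] [ 88.    4.8 -32.5]
rim [10.9  1.2 24.4]
150 [387, 388, 387, 384, 380, 387, 396, 423, 459, 482, 489, 487, 481, 480, 490, 507, 524, 533, 536, 533, 536, 535, 534, 536, 536, 533, 536, 537, 540, 538, 537, 536, 538, 540, 539, 530, 493, 432, 371, 351, 359, 378, 390, 398, 404, 405, 407, 409, 409, 410, 412, 416, 417, 419, 422, 425, 427, 427, 427, 434, 433, 434, 433, 428, 411, 395, 376, 379, 401, 423, 450, 490, 530, 543, 547, 544, 546, 547, 545, 546, 547, 547, 546, 545, 546, 539, 540, 540, 541, 539, 542, 538, 527, 512, 505, 501, 501, 495, 470, 434, 401, 395, 394, 391, 392, 385, 385, 385, 384, 384, 386, 387, 389, 389, 386]
215 [357, 356, 355, 357, 358, 363, 371, 392, 419, 440, 449, 447, 447, 446, 428, 388, 354, 382, 445, 494, 510, 514, 515, 513, 515, 514, 515, 515, 513, 514, 513, 514, 515, 516, 51
[... 1054 characters left out ...]
, 390, 375, 367, 397, 445, 491, 521, 529, 534, 533, 533, 532, 530, 530, 530, 531, 532, 531, 528, 530, 529, 528, 529, 526, 526, 526, 526, 525, 525, 524, 523, 525, 525, 524, 524, 523, 524, 524, 524, 521, 521, 518, 502, 455, 395, 363, 360, 360, 358, 355, 357, 360, 383, 425, 454, 466, 477, 494, 511, 516, 514, 492, 432, 328, 240, 198, 195, 194, 193, 195, 235, 287]
vial row 238 [359, 359, 359, 360, 360, 360, 358, 357, 357, 356, 345, 307, 253, 209, 202, 214, 236, 260, 286, 297, 304, 307, 306, 306, 310, 310, 312, 313, 313, 314, 312, 310, 306, 301, 298, 293, 297, 301, 301, 301, 299, 301, 297, 295, 283, 265, 240, 214, 198, 194, 211, 257, 314, 347, 359, 362, 362, 364, 365, 368, 368, 365, 361, 356, 353]
```

Call:
jog_arm --motion '[{"x":1.1,"y":-0.04,"z":0,"ax":0,"ay":0,"az":0},{"x":1.1,"y":-0.04,"z":0,"ax":0,"ay":0,"az":0},{"x":1.1,"y":-0.05,"z":0,"ax":0,"ay":0,"az":0},{"x":0,"y":0,"z":0,"ax":0,"ay":0,"az":0},{"x":0,"y":0,"z":0,"ax":0,"ay":0,"az":0}]'

```text
time_s: 8.85
tool_pos: [0.5544, -0.0446, 0.0645]
tool_rot: [-180.0, 0.0, 79.8]
force: [-0.8, -0.3, -0.8]
grip_width: 0.0275
grasp_force: 15.0
```

Call:
jog_arm --motion '[{"x":0,"y":0,"z":0.3,"ax":0,"ay":0,"az":0},{"x":0,"y":0,"z":0.3,"ax":0,"ay":0,"az":0},{"x":0,"y":0,"z":0.2,"ax":0,"ay":0,"az":0},{"x":0,"y":0,"z":0.2,"ax":0,"ay":0,"az":0},{"x":0,"y":0,"z":0.0,"ax":0,"ay":0,"az":0}]'

```text
time_s: 9.35
tool_pos: [0.5541, -0.0455, 0.0541]
tool_rot: [-180.0, 0.0, 79.7]
force: [-0.6, 1.1, 0.5]
grip_width: 0.0275
grasp_force: 15.0
```

Call:
jog_arm --motion '[{"x":0,"y":0,"z":0.3,"ax":0,"ay":0,"az":0},{"x":0,"y":0,"z":0.3,"ax":0,"ay":0,"az":0},{"x":0,"y":0,"z":0.3,"ax":0,"ay":0,"az":0},{"x":0,"y":0,"z":0.3,"ax":0,"ay":0,"az":0},{"x":0,"y":0,"z":0.2,"ax":0,"ay":0,"az":0}]'

```text
time_s: 9.85
tool_pos: [0.5542, -0.0453, 0.0402]
tool_rot: [-180.0, 0.0, 79.7]
force: [-0.6, 0.3, -0.5]
grip_width: 0.0277
grasp_force: 15.0
```

Call:
jog_arm --motion '[{"x":0,"y":0,"z":0.1,"ax":0,"ay":0,"az":0},{"x":0,"y":0,"z":0.1,"ax":0,"ay":0,"az":0},{"x":0,"y":0,"z":0.1,"ax":0,"ay":0,"az":0},{"x":0,"y":0,"z":0.05,"ax":0,"ay":0,"az":0},{"x":0,"y":0,"z":0,"ax":0,"ay":0,"az":0}]'

```text
time_s: 10.35
tool_pos: [0.5544, -0.0453, 0.0371]
tool_rot: [180.0, -0.0, 79.7]
force: [-0.0, -0.2, -0.3]
grip_width: 0.0274
grasp_force: 15.0
```

Call:
jog_arm --motion '[{"x":0,"y":0,"z":0.05,"ax":0,"ay":0,"az":0},{"x":0,"y":0,"z":0,"ax":0,"ay":0,"az":0},{"x":0,"y":0,"z":0.05,"ax":0,"ay":0,"az":0},{"x":0,"y":0,"z":0,"ax":0,"ay":0,"az":0},{"x":0,"y":0,"z":0,"ax":0,"ay":0,"az":0}]'

```text
time_s: 10.85
tool_pos: [0.5545, -0.0453, 0.0364]
tool_rot: [180.0, -0.0, 79.7]
force: [0.0, -0.0, 4.3]
grip_width: 0.0272
grasp_force: 15.0
```

Contact at 4.3 N came exactly at the predicted seated height. I'll release, lift and go over vial A.

Call:
jog_arm --motion '[{"x":0,"y":0,"z":0,"ax":0,"ay":0,"az":0},{"x":0,"y":0,"z":0,"ax":0,"ay":0,"az":0},{"x":0,"y":0,"z":0,"ax":0,"ay":0,"az":0},{"x":0,"y":0,"z":0,"ax":0,"ay":0,"az":0},{"x":0,"y":0,"z":-0.5,"ax":0,"ay":0,"az":0}]' --claw 0.4

```text
time_s: 11.35
tool_pos: [0.5537, -0.0453, 0.0405]
tool_rot: [-179.9, 0.0, 79.7]
force: [0.1, 0.5, 0.3]
grip_width: 0.0573
grasp_force: 0.0
```

Call:
jog_arm --motion '[{"x":0,"y":0,"z":-2,"ax":0,"ay":0,"az":0},{"x":0,"y":0,"z":-4,"ax":0,"ay":0,"az":0},{"x":0,"y":0,"z":-4,"ax":0,"ay":0,"az":0},{"x":0,"y":0,"z":-4,"ax":0,"ay":0,"az":0},{"x":-2,"y":-0.4,"z":-2,"ax":0,"ay":0,"az":0}]'

```text
time_s: 11.85
tool_pos: [0.5493, -0.0616, 0.2051]
tool_rot: [179.7, -0.2, 80.0]
force: [0.3, 0.8, -0.4]
grip_width: 0.0607
grasp_force: 0.0
```

Call:
jog_arm --motion '[{"x":-4.5,"y":-0.9,"z":0,"ax":0,"ay":0,"az":0},{"x":-4.5,"y":-0.9,"z":0,"ax":0,"ay":0,"az":0},{"x":-4.5,"y":-0.9,"z":0,"ax":0,"ay":0,"az":0},{"x":-4.5,"y":-0.9,"z":0,"ax":0,"ay":0,"az":0},{"x":-4.5,"y":-0.9,"z":0,"ax":0,"ay":0,"az":0}]'

```text
time_s: 12.35
tool_pos: [0.4616, -0.2792, 0.2017]
tool_rot: [179.9, -0.0, 79.7]
force: [0.4, 0.5, 1.2]
grip_width: 0.0604
grasp_force: 0.0
```

Call:
jog_arm --motion '[{"x":-4,"y":-0.8,"z":0,"ax":0,"ay":0,"az":0},{"x":-2.2,"y":-0.3,"z":0,"ax":0,"ay":0,"az":0},{"x":0,"y":0,"z":0,"ax":0,"ay":0,"az":0},{"x":0,"y":0,"z":0,"ax":0,"ay":0,"az":0},{"x":0,"y":0,"z":0,"ax":0,"ay":0,"az":0}]' --claw 1

```text
time_s: 12.85
tool_pos: [0.4415, -0.3351, 0.201]
tool_rot: [180.0, -0.1, 79.9]
force: [-0.5, -0.3, 0.9]
grip_width: 0.0855
grasp_force: 0.0
```

Run:
```python
from h import *
im,p=cam("wrist"); np.savez("w5.npz",im=im,**p); cv2.imwrite("pics/w5.png",im[:,:,::-1]); o=env.get_obs();print(o["tool_pos"],o["tool_rot"],o["grip_width"],o["qpos"])
g=im.max(2)[120:262,240:400]
m=(g<80).astype(np.uint8); n,l,s,c=cv2.connectedComponentsWithStats(m); print(s[s[:,4]>80],c[s[:,4]>80])
```

```text
[ 0.44162802 -0.33501405  0.20096933] [ 1.79993384e+02 -5.25265741e-02  7.98918914e+01] 0.08592776349013276 [ -8.98992766   9.20477585  48.3391203  100.14094128  -7.19827444
  73.85220562  30.88612817]
[[    0     0   160   142 21962]
 [   52    60    26    29   606]
 [  151   124     9    18   152]] [[ 79.38006557  69.97450141]
 [ 64.87953795  73.87788779]
 [155.11842105 132.96052632]]
```

Call:
jog_arm --motion '[{"x":-0.48,"y":-0.63,"z":1,"ax":0,"ay":0,"az":0},{"x":0,"y":0,"z":4,"ax":0,"ay":0,"az":0},{"x":0,"y":0,"z":4,"ax":0,"ay":0,"az":0},{"x":0,"y":0,"z":4,"ax":0,"ay":0,"az":0},{"x":0,"y":0,"z":2,"ax":0,"ay":0,"az":0}]'

```text
time_s: 13.4
tool_pos: [0.4312, -0.3381, 0.047]
tool_rot: [-179.7, -0.1, 79.8]
force: [-0.3, 0.5, -0.3]
grip_width: 0.0869
grasp_force: 0.0
```

Call:
jog_arm --motion '[{"x":0,"y":0,"z":1.5,"ax":0,"ay":0,"az":0},{"x":0,"y":0,"z":1.1,"ax":0,"ay":0,"az":0},{"x":0,"y":0,"z":0,"ax":0,"ay":0,"az":0},{"x":0,"y":0,"z":0,"ax":0,"ay":0,"az":0},{"x":0,"y":0,"z":0,"ax":0,"ay":0,"az":0}]'

```text
time_s: 13.9
tool_pos: [0.4345, -0.3409, 0.0263]
tool_rot: [179.9, 0.0, 79.7]
force: [-0.5, -0.2, -0.7]
grip_width: 0.0873
grasp_force: 0.0
```

Call:
jog_arm --motion '[{"x":0,"y":0,"z":0,"ax":0,"ay":0,"az":0},{"x":0,"y":0,"z":0,"ax":0,"ay":0,"az":0},{"x":0,"y":0,"z":0,"ax":0,"ay":0,"az":0},{"x":0,"y":0,"z":0,"ax":0,"ay":0,"az":0},{"x":0,"y":0,"z":0,"ax":0,"ay":0,"az":0}]' --claw -1 --squeeze 15

```text
time_s: 14.4
tool_pos: [0.4336, -0.3402, 0.0251]
tool_rot: [180.0, -0.0, 79.7]
force: [-0.1, 0.2, 0.5]
grip_width: 0.0547
grasp_force: 0.0
```

Call:
jog_arm --motion '[{"x":0,"y":0,"z":0,"ax":0,"ay":0,"az":0},{"x":0,"y":0,"z":0,"ax":0,"ay":0,"az":0},{"x":0,"y":0,"z":0,"ax":0,"ay":0,"az":0},{"x":0,"y":0,"z":0,"ax":0,"ay":0,"az":0},{"x":0,"y":0,"z":0,"ax":0,"ay":0,"az":0}]'

```text
time_s: 14.9
tool_pos: [0.4336, -0.3403, 0.025]
tool_rot: [-180.0, -0.0, 79.7]
force: [0.6, -0.2, 0.3]
grip_width: 0.0276
grasp_force: 15.0
```

Call:
jog_arm --motion '[{"x":0,"y":0,"z":-1,"ax":0,"ay":0,"az":0},{"x":0,"y":0,"z":-3,"ax":0,"ay":0,"az":0},{"x":0,"y":0,"z":-4,"ax":0,"ay":0,"az":0},{"x":0,"y":0,"z":-3.5,"ax":0,"ay":0,"az":0},{"x":2,"y":0.4,"z":-1,"ax":0,"ay":0,"az":0}]'

```text
time_s: 15.4
tool_pos: [0.4413, -0.3258, 0.155]
tool_rot: [179.6, 0.2, 79.4]
force: [-1.0, 0.2, -0.4]
grip_width: 0.0273
grasp_force: 15.0
```

Call:
jog_arm --motion '[{"x":4.4,"y":0.8,"z":0,"ax":0,"ay":0,"az":0},{"x":4.4,"y":0.8,"z":0,"ax":0,"ay":0,"az":0},{"x":4.4,"y":0.8,"z":0,"ax":0,"ay":0,"az":0},{"x":4.4,"y":0.8,"z":0,"ax":0,"ay":0,"az":0},{"x":4.4,"y":0.8,"z":0,"ax":0,"ay":0,"az":0}]'

```text
time_s: 15.9
tool_pos: [0.5201, -0.1104, 0.1511]
tool_rot: [179.9, -0.0, 79.7]
force: [0.8, 0.2, -0.5]
grip_width: 0.0273
grasp_force: 15.0
```

Call:
jog_arm --motion '[{"x":4.4,"y":0.8,"z":0,"ax":0,"ay":0,"az":0},{"x":4.4,"y":0.8,"z":0,"ax":0,"ay":0,"az":0},{"x":2.4,"y":0.6,"z":0,"ax":0,"ay":0,"az":0},{"x":0,"y":0,"z":0.5,"ax":0,"ay":0,"az":0},{"x":0,"y":0,"z":0.5,"ax":0,"ay":0,"az":0}]'

```text
time_s: 16.4
tool_pos: [0.5613, -0.0058, 0.1403]
tool_rot: [180.0, 0.0, 79.8]
force: [0.3, -0.4, -0.4]
grip_width: 0.0276
grasp_force: 15.0
```

Call:
jog_arm --motion '[{"x":0,"y":0,"z":0,"ax":0,"ay":0,"az":0},{"x":0,"y":0,"z":0,"ax":0,"ay":0,"az":0},{"x":0,"y":0,"z":0,"ax":0,"ay":0,"az":0},{"x":0,"y":0,"z":0,"ax":0,"ay":0,"az":0},{"x":0,"y":0,"z":0,"ax":0,"ay":0,"az":0}]'

```text
time_s: 16.9
tool_pos: [0.5613, -0.006, 0.1403]
tool_rot: [180.0, -0.0, 79.7]
force: [-0.0, 0.3, -0.0]
grip_width: 0.0278
grasp_force: 15.0
```

Run:
```python
from h import *
im,p=cam("wrist"); np.savez("w6.npz",im=im,**p); cv2.imwrite("pics/w6.png",cv2.resize(im[60:300,180:440,::-1],None,fx=2.5,fy=2.5)); o=env.get_obs();print(o["tool_pos"],o["tool_rot"],o["grip_width"],o["grasp_force"])
im=im.astype(int)
print("col311",im[212:272,311].sum(1).tolist())
print("row238",im[238,280:345].sum(1).tolist())
w=proj(p,[.5695,.0382,.034]); print("wellA pred px",w); f=lambda X:totool(X)
print(totool([.5695,.0382,.034]))
```

```text
[ 0.56128354 -0.00585587  0.14022675] [ 1.79984540e+02 -1.54071663e-02  7.97139946e+01] 0.02707318766009807 14.992788615636528
col311 [477, 479, 480, 475, 475, 464, 421, 341, 281, 271, 271, 269, 278, 320, 380, 406, 409, 411, 407, 408, 408, 407, 406, 408, 420, 408, 337, 280, 267, 268, 263, 265, 267, 266, 267, 300, 367, 412, 373, 269, 202, 188, 191, 187, 184, 182, 183, 184, 177, 178, 178, 174, 176, 180, 183, 183, 180, 180, 182, 179]
row238 [522, 433, 406, 406, 440, 571, 723, 757, 747, 637, 447, 395, 397, 398, 401, 397, 396, 398, 399, 400, 399, 402, 413, 418, 406, 397, 396, 393, 381, 367, 358, 337, 319, 304, 310, 324, 349, 377, 410, 428, 430, 422, 419, 412, 399, 394, 390, 390, 393, 395, 399, 401, 438, 580, 729, 762, 762, 759, 717, 547, 421, 400, 420, 489, 598]
wellA pred px (np.float64(310.7864422111837), np.float64(151.03918364670662))
[ 4.48  0.02 10.62]
```

View pics/w6.png

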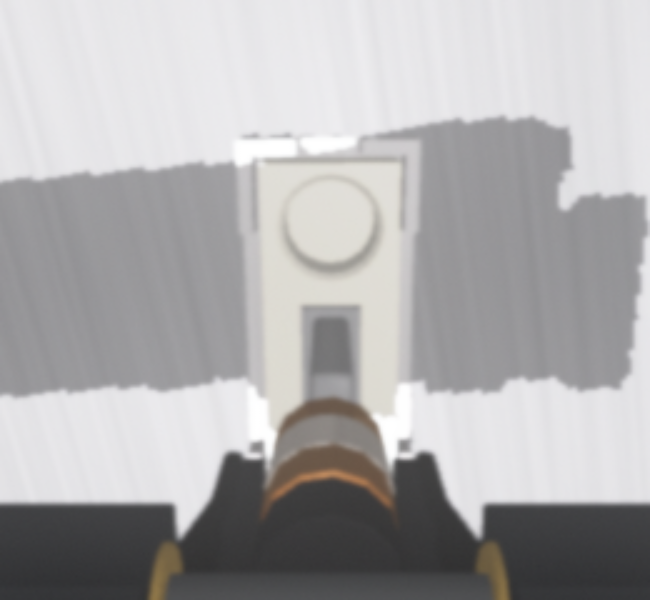

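The +y well mouth is at crop (331,223), full-image (312.4,149). The held vial's rim is at row 219, so the vial sits at about +1.8 mm in tool x. Now I'll place it.

Call:
jog_arm --motion '[{"x":1.5,"y":0.02,"z":0,"ax":0,"ay":0,"az":0},{"x":1.5,"y":0,"z":0,"ax":0,"ay":0,"az":0},{"x":1.35,"y":0,"z":0,"ax":0,"ay":0,"az":0},{"x":0,"y":0,"z":0.5,"ax":0,"ay":0,"az":0},{"x":0,"y":0,"z":2,"ax":0,"ay":0,"az":0}]'

```text
time_s: 17.45
tool_pos: [0.571, 0.0383, 0.1163]
tool_rot: [179.8, -0.1, 79.9]
force: [0.9, -0.1, -0.8]
grip_width: 0.0277
grasp_force: 15.0
```

Call:
jog_arm --motion '[{"x":0,"y":0,"z":2,"ax":0,"ay":0,"az":0},{"x":0,"y":0,"z":2,"ax":0,"ay":0,"az":0},{"x":0,"y":0,"z":1,"ax":0,"ay":0,"az":0},{"x":0,"y":0,"z":0.2,"ax":0,"ay":0,"az":0},{"x":0,"y":0,"z":0,"ax":0,"ay":0,"az":0}]'

```text
time_s: 17.95
tool_pos: [0.5693, 0.037, 0.0632]
tool_rot: [180.0, 0.0, 79.7]
force: [0.1, -0.2, -0.0]
grip_width: 0.0277
grasp_force: 15.0
```

Call:
jog_arm --motion '[{"x":0,"y":0,"z":0,"ax":0,"ay":0,"az":0},{"x":0,"y":0,"z":0.3,"ax":0,"ay":0,"az":0},{"x":0,"y":0,"z":0.2,"ax":0,"ay":0,"az":0},{"x":0,"y":0,"z":0.1,"ax":0,"ay":0,"az":0},{"x":0,"y":0,"z":0.1,"ax":0,"ay":0,"az":0}]'

```text
time_s: 18.45
tool_pos: [0.5692, 0.0371, 0.0561]
tool_rot: [180.0, -0.0, 79.7]
force: [0.4, 0.3, -0.2]
grip_width: 0.0275
grasp_force: 15.0
```

Call:
jog_arm --motion '[{"x":0,"y":0,"z":0.3,"ax":0,"ay":0,"az":0},{"x":0,"y":0,"z":0.3,"ax":0,"ay":0,"az":0},{"x":0,"y":0,"z":0.3,"ax":0,"ay":0,"az":0},{"x":0,"y":0,"z":0.3,"ax":0,"ay":0,"az":0},{"x":0,"y":0,"z":0.3,"ax":0,"ay":0,"az":0}]'

```text
time_s: 18.95
tool_pos: [0.5692, 0.0371, 0.0408]
tool_rot: [-180.0, -0.0, 79.7]
force: [0.5, -0.2, 0.8]
grip_width: 0.0276
grasp_force: 15.0
```

Call:
jog_arm --motion '[{"x":0,"y":0,"z":0.1,"ax":0,"ay":0,"az":0},{"x":0,"y":0,"z":0.1,"ax":0,"ay":0,"az":0},{"x":0,"y":0,"z":0.1,"ax":0,"ay":0,"az":0},{"x":0,"y":0,"z":0.1,"ax":0,"ay":0,"az":0},{"x":0,"y":0,"z":0,"ax":0,"ay":0,"az":0}]'

```text
time_s: 19.45
tool_pos: [0.5693, 0.0371, 0.0371]
tool_rot: [180.0, -0.0, 79.7]
force: [-0.2, -0.9, -1.2]
grip_width: 0.0277
grasp_force: 15.0
```

Call:
jog_arm --motion '[{"x":0,"y":0,"z":0.05,"ax":0,"ay":0,"az":0},{"x":0,"y":0,"z":0,"ax":0,"ay":0,"az":0},{"x":0,"y":0,"z":0,"ax":0,"ay":0,"az":0},{"x":0,"y":0,"z":0,"ax":0,"ay":0,"az":0},{"x":0,"y":0,"z":0,"ax":0,"ay":0,"az":0}]'

```text
time_s: 19.95
tool_pos: [0.5694, 0.0371, 0.0369]
tool_rot: [180.0, -0.0, 79.7]
force: [-1.6, -0.1, 4.1]
grip_width: 0.0275
grasp_force: 15.0
```

Call:
jog_arm --motion '[{"x":0,"y":0,"z":0,"ax":0,"ay":0,"az":0},{"x":0,"y":0,"z":0,"ax":0,"ay":0,"az":0},{"x":0,"y":0,"z":0,"ax":0,"ay":0,"az":0},{"x":0,"y":0,"z":0,"ax":0,"ay":0,"az":0},{"x":0,"y":0,"z":-0.5,"ax":0,"ay":0,"az":0}]' --claw 0.4

```text
time_s: 20.45
tool_pos: [0.5685, 0.037, 0.0409]
tool_rot: [-179.9, 0.0, 79.7]
force: [0.1, -0.6, -0.3]
grip_width: 0.0575
grasp_force: 0.0
```

Call:
jog_arm --motion '[{"x":0,"y":0,"z":-2,"ax":0,"ay":0,"az":0},{"x":0,"y":0,"z":-4,"ax":0,"ay":0,"az":0},{"x":0,"y":0,"z":-4,"ax":0,"ay":0,"az":0},{"x":0,"y":0,"z":-3,"ax":0,"ay":0,"az":0},{"x":-4.3,"y":0,"z":0,"ax":0,"ay":0,"az":0}]'

```text
time_s: 20.95
tool_pos: [0.5657, 0.0015, 0.1766]
tool_rot: [179.5, -0.4, 80.3]
force: [1.2, -0.3, -0.3]
grip_width: 0.0609
grasp_force: 0.0
```

Call:
jog_arm --motion '[{"x":-3,"y":0,"z":0,"ax":0,"ay":0,"az":0},{"x":0,"y":0,"z":0,"ax":0,"ay":0,"az":0},{"x":0,"y":0,"z":0,"ax":0,"ay":0,"az":0},{"x":0,"y":0,"z":0,"ax":0,"ay":0,"az":0},{"x":0,"y":0,"z":0,"ax":0,"ay":0,"az":0}]'

```text
time_s: 21.45
tool_pos: [0.5564, -0.0331, 0.1714]
tool_rot: [-180.0, -0.0, 79.9]
force: [0.7, -0.0, -0.3]
grip_width: 0.0607
grasp_force: 0.0
```

Run:
```python
from h import *
im,p=cam("wrist"); np.savez("w7.npz",im=im,**p); cv2.imwrite("pics/w7.png",im[:,:,::-1]); o=env.get_obs();print(o["tool_pos"],o["tool_rot"],o["grip_width"])
```

```text
[ 0.55630253 -0.03338404  0.17133946] [-1.79978893e+02 -5.25073247e-03  7.98534665e+01] 0.06115190189043194
```

View pics/w7.png

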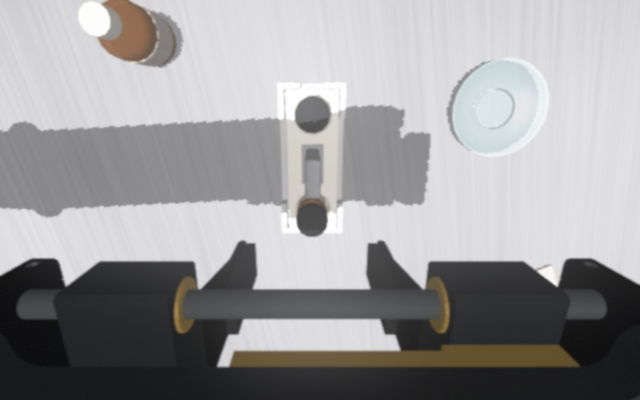

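Both vials stand in their wells, with caps at (313,114) and (313,218). The carrier is still in its nest. I'll grip the handle.

Call:
jog_arm --motion '[{"x":2.9,"y":0.03,"z":0,"ax":0,"ay":0,"az":0},{"x":0,"y":0,"z":1,"ax":0,"ay":0,"az":0},{"x":0,"y":0,"z":3,"ax":0,"ay":0,"az":0},{"x":0,"y":0,"z":3,"ax":0,"ay":0,"az":0},{"x":0,"y":0,"z":2.5,"ax":0,"ay":0,"az":0}]'

```text
time_s: 22.0
tool_pos: [0.561, -0.0057, 0.0746]
tool_rot: [-179.9, 0.0, 79.8]
force: [-0.0, -0.4, -0.3]
grip_width: 0.0609
grasp_force: 0.0
```

Call:
jog_arm --motion '[{"x":0,"y":0,"z":1,"ax":0,"ay":0,"az":0},{"x":0,"y":0,"z":0.5,"ax":0,"ay":0,"az":0},{"x":0,"y":0,"z":0,"ax":0,"ay":0,"az":0},{"x":0,"y":0,"z":0,"ax":0,"ay":0,"az":0},{"x":0,"y":0,"z":0,"ax":0,"ay":0,"az":0}]'

```text
time_s: 22.5
tool_pos: [0.5627, -0.0062, 0.0628]
tool_rot: [179.9, -0.1, 79.7]
force: [0.1, -0.0, 0.3]
grip_width: 0.0611
grasp_force: 0.0
```

Call:
jog_arm --motion '[{"x":0,"y":0,"z":0,"ax":0,"ay":0,"az":0},{"x":0,"y":0,"z":0,"ax":0,"ay":0,"az":0},{"x":0,"y":0,"z":0,"ax":0,"ay":0,"az":0},{"x":0,"y":0,"z":0,"ax":0,"ay":0,"az":0},{"x":0,"y":0,"z":0,"ax":0,"ay":0,"az":0}]' --claw -1 --squeeze 40

```text
time_s: 23.0
tool_pos: [0.5616, -0.0063, 0.0616]
tool_rot: [180.0, -0.0, 79.7]
force: [0.8, 0.4, -0.3]
grip_width: 0.0284
grasp_force: 0.0
```

Call:
jog_arm --motion '[{"x":0,"y":0,"z":0,"ax":0,"ay":0,"az":0},{"x":0,"y":0,"z":0,"ax":0,"ay":0,"az":0},{"x":0,"y":0,"z":0,"ax":0,"ay":0,"az":0},{"x":0,"y":0,"z":0,"ax":0,"ay":0,"az":0},{"x":0,"y":0,"z":0,"ax":0,"ay":0,"az":0}]'

```text
time_s: 23.5
tool_pos: [0.5618, -0.0063, 0.0615]
tool_rot: [180.0, 0.0, 79.7]
force: [1.0, 0.2, -1.5]
grip_width: 0.0118
grasp_force: 40.0
```

Call:
jog_arm --motion '[{"x":0,"y":0,"z":-0.3,"ax":0,"ay":0,"az":0},{"x":0,"y":0,"z":-0.7,"ax":0,"ay":0,"az":0},{"x":0,"y":0,"z":-1,"ax":0,"ay":0,"az":0},{"x":0,"y":0,"z":-1,"ax":0,"ay":0,"az":0},{"x":0,"y":0,"z":-1.5,"ax":0,"ay":0,"az":0}]'

```text
time_s: 24.0
tool_pos: [0.5613, -0.0063, 0.1074]
tool_rot: [-180.0, 0.0, 79.7]
force: [0.0, -0.8, -2.4]
grip_width: 0.0117
grasp_force: 40.0
```

Call:
jog_arm --motion '[{"x":0,"y":0,"z":-3,"ax":0,"ay":0,"az":0},{"x":0,"y":0,"z":-4,"ax":0,"ay":0,"az":0},{"x":0,"y":0,"z":-4,"ax":0,"ay":0,"az":0},{"x":0,"y":0,"z":-3,"ax":0,"ay":0,"az":0},{"x":0,"y":0,"z":-1.5,"ax":0,"ay":0,"az":0}]'

```text
time_s: 24.5
tool_pos: [0.5631, -0.0066, 0.266]
tool_rot: [179.7, -0.1, 79.7]
force: [0.3, -0.2, -3.5]
grip_width: 0.0117
grasp_force: 40.0
```

Call:
jog_arm --motion '[{"x":1.5,"y":0.3,"z":0,"ax":0,"ay":0,"az":0},{"x":2.5,"y":0.6,"z":0,"ax":0,"ay":0,"az":0},{"x":3,"y":0.6,"z":0,"ax":0,"ay":0,"az":0},{"x":2.5,"y":0.6,"z":0,"ax":0,"ay":0,"az":0},{"x":2,"y":0.3,"z":0,"ax":0,"ay":0,"az":0}]'

```text
time_s: 25.0
tool_pos: [0.6053, 0.1077, 0.2583]
tool_rot: [-179.8, 0.1, 80.0]
force: [-0.3, -0.6, -3.6]
grip_width: 0.0115
grasp_force: 40.0
```

Call:
jog_arm --motion '[{"x":0,"y":0,"z":0,"ax":0,"ay":0,"az":0},{"x":0,"y":0,"z":0,"ax":0,"ay":0,"az":0},{"x":0,"y":0,"z":0,"ax":0,"ay":0,"az":0},{"x":0,"y":0,"z":0,"ax":0,"ay":0,"az":0},{"x":0,"y":0,"z":0,"ax":0,"ay":0,"az":0}]'

```text
time_s: 25.5
tool_pos: [0.6057, 0.1016, 0.2618]
tool_rot: [180.0, -0.0, 79.6]
force: [-0.4, 0.4, -4.0]
grip_width: 0.0114
grasp_force: 40.0
```

Run:
```python
from h import *
im,p=cam("wrist"); np.savez("w8.npz",im=im,**p); cv2.imwrite("pics/w8.png",im[:,:,::-1]); o=env.get_obs();print(o["tool_pos"],o["tool_rot"],o["grip_width"],o["force"])
print(proj(p,[.624,.204,.06]),proj(p,[.624,.204,0]))
```

```text
[0.60570462 0.10186889 0.26181261] [ 1.79986292e+02 -2.27310797e-02  7.96632228e+01] 0.011747844578523493 [-0.82137301 -0.03021604 -3.05456941]
(np.float64(310.43235573282436), np.float64(81.03561607997082)) (np.float64(310.5872386411603), np.float64(83.89666959051756))
```

View pics/w8.png

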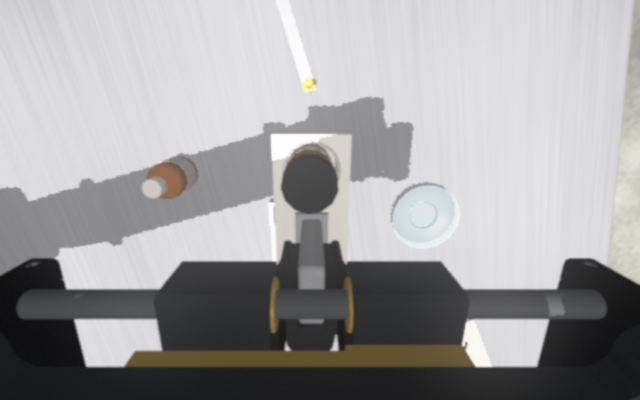

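The pin is at (309,85) and the strip runs up to (284,0). The loaded carrier is held level, with the vials seated. From here on I measure numerically.

Run:
```python
from h import *
d=np.load("w8.npz"); im=d["im"].astype(int)
y=(im[:,:,0]-im[:,:,2]>60); y[130:]=0; y[:,:280]=0; y[:,340:]=0
v,u=np.nonzero(y); print("pin px",len(u),u.mean(),v.mean(),u.min(),u.max(),v.min(),v.max())
for z in (.06,.03,0): print(z,onz(d,u.mean(),v.mean(),z).round(4))
P=[];W=[]
for r in range(0,76,3):
    row=im[r,265:330].sum(1); bg=np.median(row); m=np.nonzero(row>bg+(row.max()-bg)/2)[0]
    P.append(onz(d,265+m.mean(),r,.004)); W.append((len(m)))
P=np.array(P); print(W)
k=np.polyfit(P[:,1],P[:,0],1); res=P[:,0]-np.polyval(k,P[:,1]); print("strip dir yaw",90-np.degrees(np.arctan(k[0])),"res mm",res.std()*1e3, "x at y=.204",np.polyval(k,.204),P[0],P[-1])
# scene/side coarse check of pin
```

```text
pin px 129 308.4341085271318 84.6046511627907 302 314 78 91
0.06 [0.6213 0.2009 0.06  ]
0.03 [0.6213 0.2023 0.03  ]
0 [0.6213 0.2037 0.    ]
[13, 14, 14, 13, 13, 13, 14, 13, 13, 13, 13, 13, 12, 13, 13, 13, 12, 13, 14, 13, 12, 12, 14, 13, 13, 13]
strip dir yaw 98.04676813445927 res mm 0.27517792177516326 x at y=.204 0.6209564129282549 [0.60830987 0.2970074  0.004     ] [0.61919257 0.21488436 0.004     ]
```

Call:
jog_arm --motion '[{"x":0,"y":0,"z":0,"ax":0,"ay":0,"az":4},{"x":0,"y":0,"z":0,"ax":0,"ay":0,"az":8},{"x":0,"y":0,"z":0,"ax":0,"ay":0,"az":8},{"x":0,"y":0,"z":0,"ax":0,"ay":0,"az":8},{"x":0,"y":0,"z":0,"ax":0,"ay":0,"az":8}]'

```text
time_s: 26.05
tool_pos: [0.6057, 0.1023, 0.2618]
tool_rot: [-180.0, -0.0, 43.4]
force: [-0.2, 0.2, -3.8]
grip_width: 0.0116
grasp_force: 40.0
```

Call:
jog_arm --motion '[{"x":0,"y":0,"z":0,"ax":0,"ay":0,"az":8},{"x":0,"y":0,"z":0,"ax":0,"ay":0,"az":8},{"x":0,"y":0,"z":0,"ax":0,"ay":0,"az":8},{"x":0,"y":0,"z":0,"ax":0,"ay":0,"az":8},{"x":0,"y":0,"z":0,"ax":0,"ay":0,"az":3.7}]'

```text
time_s: 26.55
tool_pos: [0.6057, 0.1023, 0.2618]
tool_rot: [-180.0, -0.0, 7.8]
force: [-0.6, 0.5, -3.4]
grip_width: 0.0115
grasp_force: 40.0
```

Call:
jog_arm --motion '[{"x":-0.7,"y":-1,"z":0,"ax":0,"ay":0,"az":0},{"x":-1.8,"y":-2.4,"z":0,"ax":0,"ay":0,"az":0},{"x":-2.2,"y":-2.9,"z":0,"ax":0,"ay":0,"az":0},{"x":-1.8,"y":-2.4,"z":0,"ax":0,"ay":0,"az":0},{"x":-0.7,"y":-1,"z":0,"ax":0,"ay":0,"az":0}]'

```text
time_s: 27.05
tool_pos: [0.5178, 0.1926, 0.2617]
tool_rot: [-179.8, 0.1, 8.4]
force: [0.1, 0.4, -2.9]
grip_width: 0.0116
grasp_force: 40.0
```

Call:
jog_arm --motion '[{"x":0,"y":0,"z":0,"ax":0,"ay":0,"az":0},{"x":0,"y":0,"z":0,"ax":0,"ay":0,"az":0},{"x":0,"y":0,"z":0,"ax":0,"ay":0,"az":0},{"x":0,"y":0,"z":0,"ax":0,"ay":0,"az":0},{"x":0,"y":0,"z":0,"ax":0,"ay":0,"az":0}]'

```text
time_s: 27.55
tool_pos: [0.5215, 0.1876, 0.2615]
tool_rot: [180.0, -0.0, 7.9]
force: [-0.6, -0.2, -2.6]
grip_width: 0.012
grasp_force: 40.0
```

Run:
```python
from h import *
im,p=cam("wrist"); np.savez("w9.npz",im=im,**p); cv2.imwrite("pics/w9.png",im[:,:,::-1]); o=env.get_obs();print(o["tool_pos"],o["tool_rot"],o["grip_width"],o["qpos"])
E8=np.load("w8.npz"); out=[]
for d in (E8,p):
    I=(im if d is p else d["im"]).astype(int); y=(I[:,:,0]-I[:,:,2]>60); y[130:]=0; y[:,:270]=0; y[:,350:]=0
    v,u=np.nonzero(y); X=onz(d,u.mean(),v.mean(),.05); A=np.array(d["extrinsics"])[:3,:3]
    out.append((X,np.c_[-A[1][:2]*0,A[0][:2]])); print(len(u),u.mean(),v.mean(),X.round(4))
# X_i = P + Rt_i b ; tool yaws
ya=np.radians([79.66,o["tool_rot"][2]]); M=[];r=[]
for a,(X,_) in zip(ya,out):
    M.append(np.c_[np.eye(2),np.array([[np.cos(a),np.sin(a)],[np.sin(a),-np.cos(a)]])]); r.append(X[:2])
s=np.linalg.solve(np.vstack(M),np.hstack(r)); print("pin",s[:2].round(4),"bias tool x,y mm",s[2:]*1e3)
# strip seen sideways
I=im.astype(int); P=[]
if 1:
  for c in range(150,300,5):
    col=I[40:130,c].sum(1); bg=np.median(col); m=np.nonzero(col>bg+(col.max()-bg)/2)[0]; P.append([*onz(p,c,40+m.mean(),.004)[:2],len(m)])
  P=np.array(P);print(P[::4].round(4)); g=P[(P[:,2]>9)&(P[:,2]<18)]; k=np.polyfit(g[:,1],g[:,0],1); print(len(g),"yaw",90-np.degrees(np.arctan(k[0])),(g[:,0]-np.polyval(k,g[:,1])).std()*1e3)
```

```text
[0.5213782  0.18780564 0.26148142] [ 1.79973864e+02 -3.43334841e-03  7.95412645e+00] 0.012034590093861191 [ -58.03670908    6.03744978   38.55151772   94.85394982   -3.78472831
   80.44012785 -101.05671305]
129 308.4341085271318 84.6046511627907 [0.6213 0.2014 0.05  ]
121 310.3719008264463 85.63636363636364 [0.6196 0.203  0.05  ]
pin [0.6216 0.2034] bias tool x,y mm [-2.0180009   0.05227885]
[[ 0.5709  0.3958 31.    ]
 [ 0.5724  0.3714 34.    ]
 [ 0.6004  0.3476 10.    ]
 [ 0.6037  0.3236 12.    ]
 [ 0.6076  0.2997 13.    ]
 [ 0.611   0.2757 13.    ]
 [ 0.6194  0.2523  4.    ]
 [ 0.6453  0.2311 43.    ]]
16 yaw 109.411579597812 8.547259528405847
```

Call:
jog_arm --motion '[{"x":1,"y":-0.03,"z":0,"ax":0,"ay":0,"az":-0.1},{"x":2.5,"y":-0.03,"z":0,"ax":0,"ay":0,"az":0},{"x":2.9,"y":-0.04,"z":0,"ax":0,"ay":0,"az":0},{"x":2.5,"y":-0.03,"z":0,"ax":0,"ay":0,"az":0},{"x":1,"y":-0.03,"z":0,"ax":0,"ay":0,"az":0}]'

```text
time_s: 28.1
tool_pos: [0.6211, 0.2044, 0.2605]
tool_rot: [179.9, -0.0, 8.1]
force: [-0.6, -0.1, -3.0]
grip_width: 0.0116
grasp_force: 40.0
```

Call:
jog_arm --motion '[{"x":0,"y":0,"z":0.5,"ax":0,"ay":0,"az":0},{"x":0,"y":0,"z":1.7,"ax":0,"ay":0,"az":0},{"x":0,"y":0,"z":2,"ax":0,"ay":0,"az":0},{"x":0,"y":0,"z":1.5,"ax":0,"ay":0,"az":0},{"x":0,"y":0,"z":0.5,"ax":0,"ay":0,"az":0}]'

```text
time_s: 28.6
tool_pos: [0.6168, 0.2041, 0.1974]
tool_rot: [180.0, 0.2, 8.2]
force: [-0.9, 0.2, -3.5]
grip_width: 0.0114
grasp_force: 40.0
```

Call:
jog_arm --motion '[{"x":0,"y":0,"z":0,"ax":0,"ay":0,"az":0},{"x":0,"y":0,"z":0,"ax":0,"ay":0,"az":0},{"x":0,"y":0,"z":0,"ax":0,"ay":0,"az":0},{"x":0,"y":0,"z":0,"ax":0,"ay":0,"az":0},{"x":0,"y":0,"z":0,"ax":0,"ay":0,"az":0}]'

```text
time_s: 29.1
tool_pos: [0.619, 0.2042, 0.2002]
tool_rot: [-180.0, -0.1, 8.1]
force: [0.7, -0.2, -3.4]
grip_width: 0.0124
grasp_force: 40.0
```

Run:
```python
from h import *
o=env.get_obs();print(o["tool_pos"],o["tool_rot"],o["force"],o["grip_width"])
R=Ro.from_euler("xyz",o["tool_rot"],degrees=True).as_matrix();T=o["tool_pos"]
w,wp=cam("wrist"); np.savez("w10.npz",im=w,**wp)
r=w.astype(int)[115:175,311].sum(1); print("wrist col311 from 115",r[::3].tolist())
for n in ("scene","side"):
    im,p=cam(n); np.savez(n+"1.npz",im=im,**p); print(n)
    for nm,t in [("capA",(.0465,0,-.0115)),("capB",(-.0415,0,-.0115)),("A bot of block",(.0675,0,.0555)),("B",(-.0625,0,.0555))]: print(nm,np.round(proj(p,T+R@t),1))
    print("pin tip",np.round(proj(p,[.6216,.2034,.06]),1))
    for lo,hi,nm in [((0,0,0),(60,60,60),"dark")]:
        g=(im.max(2)<60).astype(np.uint8); k,l,s,c=cv2.connectedComponentsWithStats(g)
        u,v=proj(p,T); print([(s[i].tolist(),c[i].round(1).tolist()) for i in range(1,k) if s[i,4]>15 and abs(c[i][0]-u)<70 and abs(c[i][1]-v)<70])
    a,b=[int(x) for x in proj(p,[.6216,.2034,.05])]; I=im.astype(int); y=(I[:,:,0]-I[:,:,2]>50); y2=np.zeros_like(y); y2[b-15:b+20,a-12:a+12]=y[b-15:b+20,a-12:a+12]; v,u=np.nonzero(y2); print("pin px",len(u),(u.min(),u.max(),v.min(),v.max()) if len(u) else 0)
```

```text
[0.61897194 0.20424099 0.20015875] [-1.79979466e+02 -5.30566809e-02  8.13477170e+00] [ 0.70529599 -0.21240921 -3.39804571] 0.012419640846010679
wrist col311 from 115 [414, 411, 411, 408, 409, 423, 464, 587, 578, 475, 399, 333, 242, 177, 187, 183, 183, 184, 182, 180]
scene
capA [390.  211.6]
capB [386.  179.1]
A bot of block [386.4 233.3]
B [381. 187.]
pin tip [378.2 225.4]
[([350, 0, 107, 201, 6270], [405.6, 131.9]), ([446, 193, 18, 18, 263], [455.1, 201.3]), ([384, 207, 12, 13, 126], [389.4, 213.0])]
pin px 23 (np.int64(373), np.int64(387), np.int64(219), np.int64(236))
side
capA [326.1 143.5]
capB [295.6 147.7]
A bot of block [332.5 163.2]
B [289.  169.8]
pin tip [311.2 190.9]
[([278, 122, 6, 5, 26], [280.7, 124.3]), ([321, 143, 9, 9, 73], [325.1, 146.8]), ([290, 146, 10, 10, 87], [294.3, 150.6])]
pin px 28 (np.int64(309), np.int64(312), np.int64(191), np.int64(207))
```

Call:
jog_arm --motion '[{"x":0.05,"y":0.1,"z":0.1,"ax":0,"ay":0,"az":0},{"x":0,"y":0,"z":0,"ax":0,"ay":0,"az":0},{"x":0,"y":0,"z":0,"ax":0,"ay":0,"az":0},{"x":0,"y":0,"z":0,"ax":0,"ay":0,"az":0},{"x":0,"y":0,"z":0,"ax":0,"ay":0,"az":0}]'

```text
time_s: 29.75
tool_pos: [0.6193, 0.2033, 0.1986]
tool_rot: [-180.0, -0.0, 8.1]
force: [-1.1, 0.9, -4.2]
grip_width: 0.0117
grasp_force: 40.0
```

Call:
jog_arm --motion '[{"x":0,"y":0,"z":0,"ax":0,"ay":0,"az":0},{"x":0,"y":0,"z":0,"ax":0,"ay":0,"az":0},{"x":0,"y":0,"z":0,"ax":0,"ay":0,"az":0},{"x":0,"y":0,"z":0,"ax":0,"ay":0,"az":0},{"x":0,"y":0,"z":0,"ax":0,"ay":0,"az":0}]'

```text
time_s: 30.25
tool_pos: [0.6193, 0.2033, 0.1986]
tool_rot: [-180.0, -0.0, 8.1]
force: [-0.3, 0.7, -4.8]
grip_width: 0.0117
grasp_force: 40.0
```

Run:
```python
from h import *
a=np.load("w8.npz")["im"]; b=cam("wrist")[0]
for im in (a,b):
    g=im.max(2).astype(int); m=(g[140:225,270:352]<75).astype(np.uint8); k,l,s,c=cv2.connectedComponentsWithStats(m); i=1+np.argmax(s[1:,4]); print("cap",s[i],c[i].round(1))
```

```text
cap [  13   19   53   54 1416] [42.7 52.2]
cap [  15   13   54   59 2471] [41.7 41.4]
```

```bash
python3 -c "
from cell import env
print(env.sign_off())"
```

```text
the job is handed in; nothing more can be done
None
```

I handed the job in at about 30 s with both vials seated in the carrier, which is held level above the brass pin with a long side square to the lens; by my camera measurements its position is good to about 2 mm. The result of the judging was not shown.

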